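Line up the reagent bottles by height beside the block heater

TASK

Put the four amber reagent bottles back on the low steel shelf, each standing in the middle of its own white drip dish, lined up by height: the shortest in the dish next to the small block heater, rising to the tallest at the far end, so that nobody has to reach over a tall bottle to the hot block. Keep the bottles upright, set them down gently without dropping them, and do not disturb the rack of glass tubes.

Things in the scene. Friction and masses are not known exactly. Their poses are not given: they have to be found in the camera images.
- bottle_30_mid (a point): The shortest of the four bottles: loose upright amber glass bottle with a blank white label and a black screw cap, 58 mm tall in all; the straight round body is 34 mm in diameter and 42 mm high, the cap 24 mm in diameter. This point is its centre, half-way up (29 mm above its foot), z up. Grip the round body, about 6 mm above this point. It starts on the bench in front of the shelf.
- bottle_60_mid (a point): The second shortest of the four bottles: loose upright amber glass bottle with a blank white label and a black screw cap, 72 mm tall in all; the straight round body is 42 mm in diameter and 52 mm high, the cap 30 mm in diameter. This point is its centre, half-way up (36 mm above its foot), z up. Grip the round body, about 7 mm above this point. It starts on the bench in front of the shelf.
- bottle_120_mid (a point): The second tallest of the four bottles: loose upright amber glass bottle with a blank white label and a black screw cap, 86 mm tall in all; the straight round body is 51 mm in diameter and 62 mm high, the cap 37 mm in diameter. This point is its centre, half-way up (43 mm above its foot), z up. Grip the round body, about 9 mm above this point. It starts on the bench in front of the shelf.
- bottle_200_mid (a point): The tallest of the four bottles: loose upright amber glass bottle with a blank white label and a black screw cap, 100 mm tall in all; the straight round body is 60 mm in diameter and 72 mm high, the cap 43 mm in diameter. This point is its centre, half-way up (50 mm above its foot), z up. Grip the round body, about 10 mm above this point. It starts on the bench in front of the shelf.
- dish_a_floor (a point): Round white plastic drip dish on the steel shelf, at the robot's left-hand end (+y) of the row, 92 mm across outside, flat inside floor 84 mm across or more, rim 8 mm high from its underside; fixed. This point is the centre of its inside floor, where a bottle's foot stands, 43 mm above the bench. x: across the shelf, y: along the row, z up. Dishes are about 100 mm apart. Shelf: 115 x 440 mm, 40 mm high.
- dish_b_floor (a point): Round white plastic drip dish on the steel shelf, second from the left (+y) end, 92 mm across outside, flat inside floor 84 mm across or more, rim 8 mm high from its underside; fixed. This point is the centre of its inside floor, where a bottle's foot stands, 43 mm above the bench. x: across the shelf, y: along the row, z up.
- dish_c_floor (a point): Round white plastic drip dish on the steel shelf, third from the left (+y) end, 92 mm across outside, flat inside floor 84 mm across or more, rim 8 mm high from its underside; fixed. This point is the centre of its inside floor, where a bottle's foot stands, 43 mm above the bench. x: across the shelf, y: along the row, z up.
- dish_d_floor (a point): Round white plastic drip dish on the steel shelf, at the right-hand (-y) end of the row, 92 mm across outside, flat inside floor 84 mm across or more, rim 8 mm high from its underside; fixed. This point is the centre of its inside floor, where a bottle's foot stands, 43 mm above the bench. x: across the shelf, y: along the row, z up.
- heater_top (a point): Small block heater, fixed: dark case with a white top frame round a black block with 16 round holes, 170 x 130 x 85 mm high (x, y, z). It stands beyond one end of the row of dishes, left or right; its centre is about 195 mm from the nearest dish's. This point is the centre of its top; at yaw 0 its panel faces the robot.
- tube_rack_mid (a point): Loose white wire rack full of glass tubes with frosted necks, 126 x 126 mm and about 175 mm high over the tallest stoppers, beyond the other end of the row. Leave it alone. This point is its centre, 80 mm above the bench.

How it is judged:
By the outcome, as a careful person would: the job done as asked, in the order asked, and still so for the second after the job is handed in, with the robot touching nothing.
It also fails if it takes over 109 s, if anything falls off the work surface, if the arm or the gripper's body presses on something with over 40 N, if the wrist force passes 120 N, or if a joint passes its speed limit or range.

ROBOT

A 7-joint arm with a two-finger parallel gripper is mounted at the origin on the work surface. World frame = base frame: x ahead of the robot, y to its left, z up, the work surface at z = 0. Lengths are in m, angles in rad, forces in N, time in s.
With the tool pointing down it reaches from about 0.4 to 0.875 m from the base axis. Payload 19.3 kg.
Tool frame: the origin (TCP) lies at the very end of the fingers, on their centre line; the grasp point (between the pads) lies 19 mm behind it; z points along the fingers, y is the line along which they close (so a half turn about z gives the same grasp; the last joint's range is limited). The gripper opens to 85 mm and grips with 20 to 120 N. Pads are 22 mm wide; open, the fingers measure 114 mm over their backs; the gripper's body (76 mm by 85 mm) begins 54 mm behind the grasp point. The pads swing forward as they close: fully open they stand 13 mm farther back than shut.
Start: joints at [-1.315, 0.521, -0.036, 1.599, 0.021, 1.021, -0.113], TCP at [0.2, 0.592, 0.231] pointing down, gripper open.
Joint ranges: [-2.91, 2.91], [-0.3, 2.13], [-1.5, 1.42], [0.17, 2.43], [-1.26, 4.41], [0.16, 1.93], [-2.52, 2.52]. Speed limits (rad/s): [1.89, 1.89, 2.39, 2.39, 3.01, 3.01, 3.01].

INTERFACE

Orientations are given as [roll, pitch, yaw] about the fixed x, y, z axes, in that order (R = Rz(yaw) Ry(pitch) Rx(roll)).
In Python, from workcell import bot gives the robot as it stands.
- The arm moves only by the tool carry_out, never from a script. Its argument "rows" is a list that holds one entry, the list of rows, each a list of 4 numbers: the shift along the tool's x, y, z in m, then the turn about the tool's z in degrees. In form: [[[x, y, z, twist], ...]]. A call has 1 to 12 rows; each row is the pose to reach, as a shift and turn from the pose commanded when the call began, along the tool's axes at that moment; what a row does not reach only later rows make up. A row lasts 1/12 s, in which the tool goes at most 41.7 mm and 7.16 degrees, less where a joint would pass 70% of its speed; a pose out of reach is approached as far as the arm can. A call with a gripper value outside its range is refused whole. "grip" is the finger opening in m, from 0 to 0.0854, set as the call begins (left out, the last holds). The fingers move at their own pace and stop on an object; "grip_force" is the grip in N (left out, the last holds). Time passes only in rows, so rows that repeat a pose let the fingers close. It gives the time, the measured TCP pose, the force, the opening and the grip force at its end, in the units of the state.
- bot.observe(): the state, without advancing time (a new reading comes with each control period).
- bot.grab_frame(name): name is "scene" or "top" or "wrist"; returns a dict with "pixels" (384x512x3 uint8, red, green, blue), "K" (3x3 intrinsics, pixels), "k1" (the pictures are not rectified: a ray, as slopes to the right and down, at radius r is drawn at 1 + k1 r^2 times it, then the intrinsics apply), "pose" (4x4, takes a point from camera to world coordinates). Camera axes: x right, y down, z forward; pixel columns grow to the right and rows downward; lengths in m; the calibration is good to about 2 mm. A picture is of the moment at which its call begins. There is no depth.
- bot.job_done(): hands the job in; it is judged then, once.
Trained networks look in a picture, given as the dict that the camera call returned (one of the last four; its "shot" number tells which), for a name from the list of things; names that differ only in an ending like _2 or _b are one class to them, and where a whole thing is asked for, a point or a joint stands for the part that bears it (a point fixed in the world has none). Each returns a list of dicts, best first, with "conf" (0 to 1); they miss things now and then, are a little off and sometimes report something else, mostly with a low value. They report only what shows in the picture. A call takes as long as a camera call.
- bot.look_for(picture, label): "position" ([column, row] in pixels, amid what is visible of it).
- bot.regions_of(picture, label): "region" (384x512 bool, what is visible of it) and "position" ([column, row] in pixels, amid what is visible of it).
- bot.spot_point(picture, label): "position" ([column, row] in pixels: a listed point, or the origin of a listed thing).
The state is a dict: "clock": time; "qpos": joint angles; "qd": joint speeds; "joint_efforts": joint torques, N m; "position": TCP position; "tool_rot": TCP orientation; "force": force on the tool from outside, world axes, zero at the start; "moment": the same for the moment, N m; "grip_width": finger opening in m; "finger_force": force on a finger pad.
Only numpy, scipy, OpenCV 4.12 (cv2) and the standard library are available. Lean on these libraries where they do the work, as an engineer would, in place of code of your own. Each camera call takes 0.05 s, during which the arm holds its last target. There are 200 camera calls.

## Working session

There is one attempt and no reset: what is moved stays moved. The work goes in short steps, Python scripts to look and compute and a tool call to move; the robot and the scene stay as the last step left them, time stands still between calls to the robot, and variables do not carry over. Pictures are saved under pics/ and viewed, at most 14 in all, crops included, and the job is handed in when it is done.

Besides the shell and the picture viewer there is one more tool, called as name(argument=value, ...), one argument or row to a line, values as JSON. carry_out: Moves the arm, as the interface text tells. Its arguments: {"type":"object","properties":{"rows":{"type":"array","items":{"type":"array","items":{"type":"array","items":{"type":"number"}}}},"grip":{"type":"number"},"grip_force":{"type":"number"}},"required":["rows"]}

```bash
mkdir -p pics; cat > h.py <<'E'
import numpy as np, cv2
from workcell import bot
def ray(f,px):
    K=f["K"];u=np.array([(px[0]-K[0][2])/K[0][0],(px[1]-K[1][2])/K[1][1]]);s=u.copy()
    for _ in range(20): s=u/(1+f["k1"]*(s@s))
    P=np.array(f["pose"]);d=P[:3,:3]@np.array([s[0],s[1],1]);return P[:3,3],d
def at(f,px,z):
    o,d=ray(f,px);return o+d*(z-o[2])/d[2]
def proj(f,p):
    P=np.array(f["pose"]);c=P[:3,:3].T@(np.array(p)-P[:3,3]);s=c[:2]/c[2];s=s*(1+f["k1"]*(s@s))
    K=f["K"];return np.array([K[0][0]*s[0]+K[0][2],K[1][1]*s[1]+K[1][2]])
Z={"bottle_30_mid":.029,"bottle_60_mid":.036,"bottle_120_mid":.043,"bottle_200_mid":.05,"dish_a_floor":.043,"dish_b_floor":.043,"dish_c_floor":.043,"dish_d_floor":.043,"heater_top":.085,"tube_rack_mid":.08}
E
python3 - <<'E'
from h import *
s=bot.observe();print(s["position"],s["tool_rot"],s["clock"],s["grip_width"])
fs={}
for n in("scene","top"):
    f=bot.grab_frame(n);fs[n]=f
    print(n,np.round(np.array(f["pose"])[:3,3],3))
    for k in Z:
        if k in("dish_b_floor","dish_c_floor","dish_d_floor"):continue
        for r in bot.spot_point(f,k)[:5]:
            print(k,round(r["conf"],2),np.round(r["position"]),np.round(at(f,r["position"],Z[k]),3))
cv2.imwrite("pics/a.png",np.vstack([fs["scene"]["pixels"],fs["top"]["pixels"]])[:,:,::-1][:, :] if 0 else cv2.resize(np.hstack([fs["scene"]["pixels"],fs["top"]["pixels"]])[:,:,::-1],(800,300)))
cv2.imwrite("pics/t.png",fs["top"]["pixels"][:,:,::-1])
E
```

```text
[0.19995504 0.59180536 0.23073946] [-3.14049767e+00  8.64564535e-05  2.81584115e+00] 0.0 0.0852331067027964
scene [ 1.04  -0.466  0.79 ]
bottle_30_mid 0.58 [241. 180.] [0.44  0.056 0.029]
bottle_60_mid 0.89 [150. 224.] [ 0.412 -0.233  0.036]
bottle_120_mid 0.88 [206. 196.] [ 0.435 -0.068  0.043]
bottle_200_mid 0.58 [270. 147.] [0.404 0.208 0.05 ]
dish_a_floor 0.59 [312. 188.] [0.609 0.179 0.043]
heater_top 0.71 [371. 158.] [0.667 0.364 0.085]
tube_rack_mid 0.74 [168. 289.] [ 0.626 -0.315  0.08 ]
top [0.464 0.004 1.19 ]
bottle_30_mid 0.7 [304. 182.] [ 0.605 -0.129  0.029]
bottle_30_mid 0.69 [238. 236.] [0.443 0.07  0.029]
bottle_60_mid 0.56 [302. 186.] [ 0.594 -0.122  0.036]
bottle_60_mid 0.52 [338. 246.] [ 0.415 -0.228  0.036]
bottle_120_mid 0.58 [282. 240.] [ 0.431 -0.06   0.043]
bottle_200_mid 0.83 [189. 251.] [0.399 0.211 0.05 ]
bottle_200_mid 0.72 [137. 162.] [0.659 0.373 0.05 ]
dish_a_floor 0.61 [201. 178.] [0.613 0.181 0.043]
tube_rack_mid 0.89 [369. 169.] [ 0.638 -0.312  0.08 ]
```

View pics/a.png

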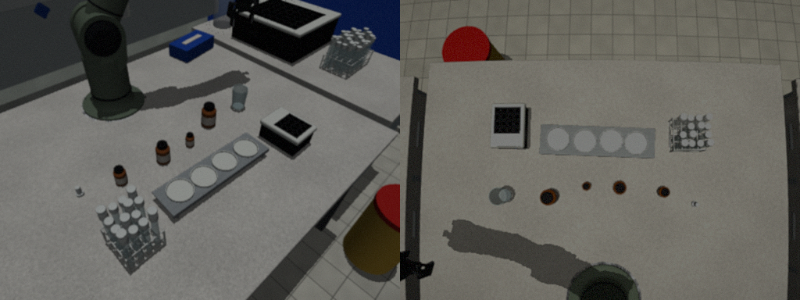

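View pics/t.png

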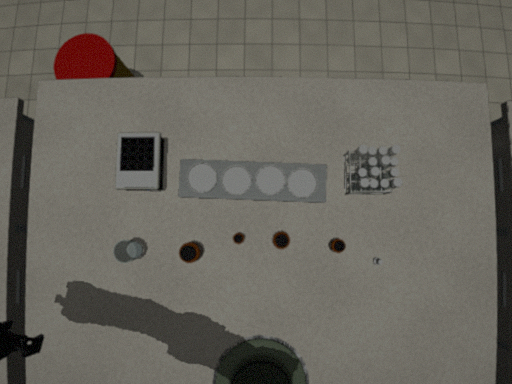

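The heater is at the left (+y), next to dish a. In the top view the bottles are 200 (190,252), 30 (239,238), 120 (282,240) and 60 (337,245), and the dishes are at (202,178) to (302,184). So 30→a, 60→b, 120→c, 200→d.

carry_out(
  rows=[
    [[-0.396, -0.4225, -0.09, 71.3], [-0.396, -0.4225, -0.09, 71.3], [-0.396, -0.4225, -0.09, 71.3], [-0.396, -0.4225, -0.09, 71.3], [-0.396, -0.4225, -0.09, 71.3], [-0.396, -0.4225, -0.09, 71.3], [-0.396, -0.4225, -0.09, 71.3], [-0.396, -0.4225, -0.09, 71.3], [-0.396, -0.4225, -0.09, 71.3], [-0.396, -0.4225, -0.09, 71.3], [-0.396, -0.4225, -0.09, 71.3], [-0.396, -0.4225, -0.09, 71.3]],
  ],
  grip=0.0854,
)

```text
clock: 1.8
position: [0.4051, 0.1406, 0.3087]
tool_rot: [3.141, -0.001, 1.571]
force: [0.6, 1.0, -0.2]
grip_width: 0.0856
finger_force: 0.0
```

```bash
cat >> h.py <<'E'
from scipy.spatial.transform import Rotation as R
def st():
    s=bot.observe();print("t",round(s["clock"],2),"p",np.round(s["position"],4),"rpy",np.round(s["tool_rot"],4),"F",np.round(s["force"],1),"w",round(s["grip_width"],4),s["finger_force"]);return s
def row(s,p,yaw=np.pi/2):
    M=R.from_euler("xyz",s["tool_rot"]).as_matrix();d=M.T@(np.array(p)-s["position"])
    tw=-np.degrees((yaw-s["tool_rot"][2]+np.pi)%(2*np.pi)-np.pi);return np.round([*d,tw],4)
E
python3 - <<'E'
from h import *
s=st();print(row(s,(.44,.065,.3)))
for n in("top","scene"):
    f=bot.grab_frame(n)
    for l in ["dish_a_floor"]+[k for k in Z if k[0]=="b"]:
        for r in bot.regions_of(f,l)[:4]:
            m=r["region"]; 
            print(n,l,round(r["conf"],2),m.sum(),np.round(r["position"]),np.round(at(f,np.array(r["position"]),.045),3))
    if n=="top":
        g=f["pixels"].min(2)
        th=(g>150).astype(np.uint8)
        for t in(120,135,150,165):
            c=cv2.connectedComponentsWithStats((g>t).astype(np.uint8))
            print(t,[(np.round(at(f,c[3][i],.048)[:2],4).tolist(),c[2][i][4]) for i in range(1,c[0]) if 300<c[2][i][4]<2000])
E
```

```text
t 1.8 p [0.4051 0.1406 0.3087] rpy [ 3.1411e+00 -8.0000e-04  1.5707e+00] F [ 0.6  1.  -0.2] w 0.0856 0.0
[-0.0756  0.0349  0.0087 -0.0069]
top dish_a_floor 0.82 778 [199. 178.] [0.613 0.187 0.045]
top dish_a_floor 0.24 2792 [144. 163.] [0.659 0.355 0.045]
top bottle_30_mid 0.6 109 [240. 237.] [0.441 0.062 0.045]
top bottle_60_mid 0.56 162 [340. 246.] [ 0.414 -0.231  0.045]
top bottle_120_mid 0.84 276 [282. 241.] [ 0.43  -0.062  0.045]
top bottle_200_mid 0.18 703 [271. 180.] [ 0.61  -0.028  0.045]
120 [([0.7477, 0.0741], np.int32(543)), ([0.6986, 0.1473], np.int32(316)), ([0.6422, 0.3748], np.int32(963)), ([0.5772, -0.2222], np.int32(332)), ([0.6142, 0.1766], np.int32(604)), ([0.6069, 0.0747], np.int32(600)), ([0.6083, -0.025], np.int32(615)), ([0.5999, -0.1181], np.int32(601))]
135 []
150 []
165 []
scene dish_a_floor 0.86 627 [314. 187.] [0.612 0.181 0.045]
scene bottle_30_mid 0.63 191 [242. 177.] [0.446 0.057 0.045]
scene bottle_60_mid 0.94 380 [152. 224.] [ 0.42  -0.232  0.045]
scene bottle_120_mid 0.95 512 [207. 194.] [ 0.432 -0.06   0.045]
scene bottle_200_mid 0.69 219 [239. 180.] [0.447 0.044 0.045]
scene bottle_200_mid 0.62 585 [267. 146.] [0.391 0.21  0.045]
```

carry_out(
  rows=[
    [[-0.0756, 0.0349, 0, 0], [-0.0756, 0.0349, 0, 0], [-0.0756, 0.0349, 0, 0], [-0.0756, 0.0349, 0, 0]],
  ],
)

```text
clock: 2.73
position: [0.4402, 0.0653, 0.308]
tool_rot: [3.142, 0.001, 1.568]
force: [-0.4, 0.9, 0.3]
grip_width: 0.0858
finger_force: 0.0
```

```bash
python3 - <<'E'
from h import *
s=st()
f=bot.grab_frame("wrist");print(np.round(f["pose"],3).tolist(),f["K"][0][0])
cv2.imwrite("pics/w1.png",f["pixels"][:,:,::-1])
for k in Z:
    if k[0]=="b" or k=="dish_a_floor":
        for r in bot.spot_point(f,k)[:5]: print(k,round(r["conf"],2),np.round(r["position"]),np.round(at(f,r["position"],Z[k]),4))
E
```

```text
t 2.73 p [0.4402 0.0653 0.308 ] rpy [3.1416e+00 5.0000e-04 1.5680e+00] F [-0.4  0.9  0.3] w 0.0858 0.0
[[1.0, -0.003, -0.001, 0.441], [-0.003, -0.955, -0.297, 0.141], [0.0, 0.297, -0.955, 0.449], [0.0, 0.0, 0.0, 1.0]] 284.12518245261555
bottle_30_mid 0.95 [252. 158.] [0.4384 0.067  0.029 ]
bottle_60_mid 0.56 [243. 321.] [ 0.4209 -0.2236  0.036 ]
bottle_120_mid 0.75 [249. 237.] [ 0.4334 -0.0561  0.043 ]
bottle_120_mid 0.66 [219.  53.] [0.3966 0.2092 0.043 ]
bottle_200_mid 0.62 [220.  50.] [0.3981 0.2106 0.05  ]
bottle_200_mid 0.16 [380.  79.] [0.6091 0.1764 0.05  ]
dish_a_floor 0.64 [385.  80.] [0.6188 0.1761 0.043 ]
dish_a_floor 0.36 [242. 318.] [ 0.4204 -0.2124  0.043 ]
```

View pics/w1.png

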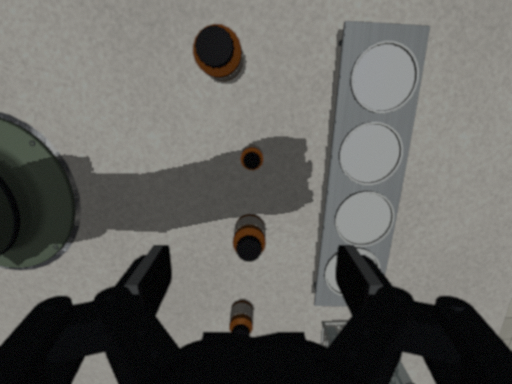

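```bash
cat >> h.py <<'E'
def blobs(f,lo,hi,a0,a1,z,g=None):
    g=f["pixels"].mean(2) if g is None else g
    c=cv2.connectedComponentsWithStats(((g>lo)&(g<hi)).astype(np.uint8))
    return [(np.round(c[3][i]).tolist(),int(c[2][i][4]),np.round(at(f,c[3][i],z)[:2],4).tolist()) for i in range(1,c[0]) if a0<c[2][i][4]<a1]
E
python3 - <<'E'
from h import *
f=bot.grab_frame("wrist")
g=f["pixels"].mean(2);print([g[int(y),int(x)] for x,y in((383,77),(370,153),(363,217),(334,20+100),(400,200),(252,158),(214,46),(249,247))])
# dish: distance in pixels of edge: subtract shelf colour
for t in(110,125,140,155): print(t,blobs(f,t,256,1500,6000,.043))
for t in(15,22,30): print(t,[b for b in blobs(f,-1,t,100,2500,.058) if b[0][1]<270])
E
```

```text
[np.float64(150.0), np.float64(150.33333333333334), np.float64(150.33333333333334), np.float64(71.0), np.float64(121.33333333333333), np.float64(6.666666666666667), np.float64(20.666666666666668), np.float64(15.666666666666666)]
110 []
125 [([384.0, 79.0], 3504, [0.6169, 0.1799]), ([370.0, 155.0], 2884, [0.6094, 0.0772]), ([364.0, 220.0], 2268, [0.6113, -0.0234])]
140 [([383.0, 80.0], 3080, [0.6153, 0.1793]), ([369.0, 155.0], 2521, [0.608, 0.0776]), ([363.0, 219.0], 2027, [0.6104, -0.0228]), ([285.0, 278.0], 4897, [0.4934, -0.1275]), ([57.0, 281.0], 3363, [0.1063, -0.1372])]
155 []
15 [([252.0, 162.0], 189, [0.4382, 0.0694]), ([12.0, 212.0], 479, [0.0731, -0.0074]), ([249.0, 248.0], 284, [0.4336, -0.0648])]
22 [([214.0, 51.0], 525, [0.39, 0.2104]), ([252.0, 162.0], 216, [0.4384, 0.0695]), ([12.0, 217.0], 1188, [0.0719, -0.0151]), ([249.0, 249.0], 458, [0.4333, -0.0653])]
30 [([216.0, 49.0], 1259, [0.393, 0.2132]), ([252.0, 162.0], 239, [0.4383, 0.0695]), ([249.0, 249.0], 490, [0.4333, -0.0653])]
```

carry_out(
  rows=[
    [[0.002, -0.0015, 0.04, 0], [0.002, -0.0015, 0.08, 0], [0.002, -0.0015, 0.12, 0], [0.002, -0.0015, 0.16, 0], [0.002, -0.0015, 0.195, 0], [0.002, -0.0015, 0.208, 0], [0.002, -0.0015, 0.208, 0]],
  ],
)

```text
clock: 3.67
position: [0.4366, 0.0687, 0.0975]
tool_rot: [-3.137, 0.002, 1.572]
force: [-0.1, -0.2, 0.1]
grip_width: 0.0857
finger_force: 0.0
```

```bash
python3 - <<'E'
from h import *
s=st()
f=bot.grab_frame("wrist")
cv2.imwrite("pics/w2.png",f["pixels"][:,:,::-1])
k="bottle_30_mid"
for r in bot.spot_point(f,k)[:5]: print(k,round(r["conf"],2),np.round(r["position"]),np.round(at(f,r["position"],Z[k]),4))
for r in bot.regions_of(f,k)[:2]: print(cv2.boundingRect(r["region"].astype(np.uint8)))
for t in (12,20,30): print([b for b in blobs(f,-1,t,200,6000,.058) if b[0][1]<300])
print("expect cap top",proj(f,(.4385,.068,.058)),"tcp",proj(f,s["position"]))
E
```

```text
t 3.67 p [0.4366 0.0687 0.0975] rpy [-3.1370e+00  1.8000e-03  1.5718e+00] F [-0.1 -0.2  0.1] w 0.0857 0.0
bottle_30_mid 0.82 [255. 205.] [0.4386 0.0701 0.029 ]
bottle_30_mid 0.27 [250. 345.] [ 0.4334 -0.0689  0.029 ]
(233, 178, 45, 58)
[([174.0, 9.0], 637, [0.3921, 0.1975]), ([255.0, 218.0], 769, [0.4381, 0.071])]
[([171.0, 8.0], 813, [0.3907, 0.1978]), ([255.0, 218.0], 905, [0.4382, 0.071])]
[([169.0, 8.0], 1029, [0.3897, 0.1982]), ([207.0, 32.0], 426, [0.4106, 0.1855]), ([255.0, 218.0], 967, [0.4382, 0.071])]
expect cap top [255.37053686 222.12176677] tcp [252.09934142 248.77770469]
```

View pics/w2.png

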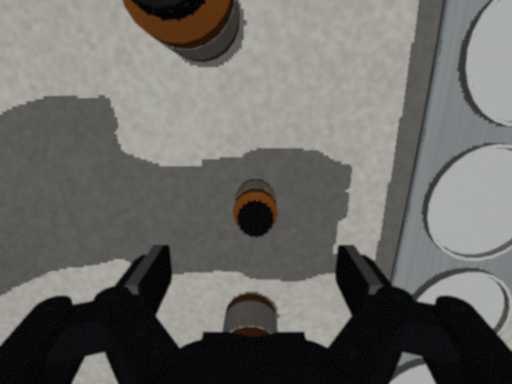

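carry_out(
  rows=[
    [[0.0018, 0.0017, 0.03, 0], [0.0018, 0.0017, 0.06, 0], [0.0018, 0.0017, 0.081, 0], [0.0018, 0.0017, 0.081, 0]],
  ],
)

```text
clock: 4.15
position: [0.4395, 0.0709, 0.0178]
tool_rot: [-3.14, 0.0, 1.572]
force: [-1.4, 0.4, 0.1]
grip_width: 0.0851
finger_force: 0.0
```

carry_out(
  rows=[
    [[0, 0, 0, 0], [0, 0, 0, 0], [0, 0, 0, 0], [0, 0, 0, 0], [0, 0, 0, 0], [0, 0, 0, 0], [0, 0, 0, 0], [0, 0, 0, 0]],
  ],
  grip=0.02,
  grip_force=35,
)

```text
clock: 4.82
position: [0.4406, 0.071, 0.0204]
tool_rot: [3.14, -0.001, 1.571]
force: [-3.1, 0.7, 22.4]
grip_width: 0.0327
finger_force: 32.7
```

carry_out(
  rows=[
    [[0, 0, -0.015, 0], [0, 0, -0.04, 0], [0, 0, -0.07, 0], [0.015, 0.03, -0.095, 0], [0.035, 0.06, -0.105, 0], [0.055, 0.09, -0.105, 0], [0.075, 0.12, -0.105, 0], [0.093, 0.15, -0.105, 0], [0.107, 0.174, -0.105, 0], [0.107, 0.174, -0.105, 0], [0.107, 0.174, -0.105, 0]],
  ],
)

```text
clock: 5.73
position: [0.6142, 0.1783, 0.1241]
tool_rot: [3.141, 0.0, 1.572]
force: [-1.1, -0.7, -0.8]
grip_width: 0.0331
finger_force: 35.6
```

```bash
python3 - <<'E'
from h import *
s=st()
f=bot.grab_frame("wrist")
cv2.imwrite("pics/w3.png",f["pixels"][:,:,::-1])
for t in(125,135): print(t,blobs(f,t,256,2000,60000,.043))
print(proj(f,(.6145,.178,.043)))
f=bot.grab_frame("top")
for r in bot.spot_point(f,"bottle_30_mid")[:2]: print(r["conf"],r["position"],at(f,r["position"],.13))
E
```

```text
t 5.73 p [0.6142 0.1783 0.1241] rpy [3.1413e+00 4.0000e-04 1.5723e+00] F [-1.1 -0.7 -0.8] w 0.0331 35.59844255447388
125 [([47.0, 307.0], 6816, [0.4154, 0.0709])]
135 [([214.0, 142.0], 2829, [0.5844, 0.2277]), ([47.0, 307.0], 6722, [0.415, 0.0707])]
[252.75166645 202.2152708 ]
0.5 [200.1, 173.5] [0.61461003 0.16952422 0.13      ]
```

View pics/w3.png

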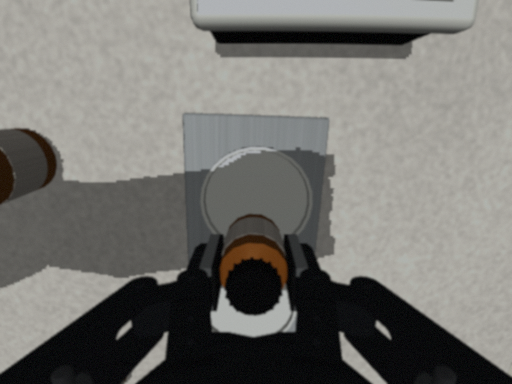

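```bash
python3 - <<'E'
from h import *
f=bot.grab_frame("wrist")
for p in((202,195),(310,195),(256,148)): print(at(f,p,.047))
print(at(f,(184,113),.04),at(f,(328,118),.04))
E
```

```text
[0.57246092 0.18428474 0.047     ]
[0.65971015 0.18423398 0.047     ]
[0.61599475 0.22207426 0.047     ]
[0.56069551 0.24809834 0.04      ] [0.67160824 0.2443173  0.04      ]
```

carry_out(
  rows=[
    [[0, 0.002, 0.02, 0], [0, 0.002, 0.04, 0], [0, 0.002, 0.05, 0], [0, 0.002, 0.054, 0], [0, 0.002, 0.057, 0], [0, 0.002, 0.058, 0], [0, 0.002, 0.058, 0]],
  ],
)

```text
clock: 6.52
position: [0.6161, 0.1778, 0.0667]
tool_rot: [3.141, -0.0, 1.571]
force: [0.3, 0.1, -1.0]
grip_width: 0.0327
finger_force: 35.6
```

carry_out(
  rows=[
    [[0, 0, 0.001, 0], [0, 0, 0.002, 0], [0, 0, 0.003, 0], [0, 0, 0.003, 0], [0, 0, 0.003, 0]],
  ],
)

```text
clock: 6.93
position: [0.616, 0.1779, 0.0636]
tool_rot: [3.141, -0.0, 1.571]
force: [-1.4, -0.5, 5.5]
grip_width: 0.0327
finger_force: 36.3
```

carry_out(
  rows=[
    [[0, 0, 0, 0], [0, 0, 0, 0], [0, 0, 0, 0], [0, 0, 0, 0], [0, 0, 0, 0]],
  ],
  grip=0.07,
)

```text
clock: 7.35
position: [0.6158, 0.1778, 0.063]
tool_rot: [-3.142, 0.0, 1.571]
force: [-0.1, -0.3, -1.0]
grip_width: 0.07
finger_force: 0.0
```

carry_out(
  rows=[
    [[0, 0, -0.02, 0], [0, 0, -0.05, 0], [0, 0, -0.09, 0], [0, 0, -0.13, 0], [-0.03, -0.01, -0.165, 0], [-0.06, -0.02, -0.17, 0], [-0.08, -0.02, -0.17, 0], [-0.08, -0.02, -0.17, 0]],
  ],
  grip=0.0854,
)

```text
clock: 8.02
position: [0.5959, 0.0928, 0.2347]
tool_rot: [3.14, 0.001, 1.566]
force: [-0.4, -0.1, 0.4]
grip_width: 0.0854
finger_force: 0.0
```

```bash
python3 - <<'E'
from h import *
s=st()
f=bot.grab_frame("wrist")
cv2.imwrite("pics/w4.png",f["pixels"][:,:,::-1])
k="bottle_30_mid"
for r in bot.spot_point(f,k)[:3]: print(k,round(r["conf"],2),np.round(r["position"]),np.round(at(f,r["position"],.043+.029),4))
for t in (12,20,30): print([b for b in blobs(f,-1,t,100,3000,.101) if b[0][1]<270])
for t in(125,135): print(t,blobs(f,t,256,1500,60000,.043))
E
```

```text
t 8.02 p [0.5959 0.0928 0.2347] rpy [3.1395e+00 8.0000e-04 1.5662e+00] F [-0.4 -0.1  0.4] w 0.0854 0.0
bottle_30_mid 0.88 [273. 100.] [0.6172 0.175  0.072 ]
[([59.0, 71.0], 477, [0.4196, 0.2024])]
[([43.0, 67.0], 1975, [0.405, 0.2061]), ([85.0, 77.0], 216, [0.4438, 0.1967])]
[([43.0, 67.0], 2074, [0.4051, 0.2061]), ([84.0, 75.0], 354, [0.443, 0.198]), ([110.0, 80.0], 120, [0.4661, 0.1928]), ([274.0, 99.0], 538, [0.6162, 0.1747])]
125 [([265.0, 91.0], 5098, [0.61, 0.1848]), ([110.0, 270.0], 16218, [0.4016, -0.0413]), ([264.0, 262.0], 2675, [0.611, -0.0289]), ([258.0, 315.0], 2120, [0.6022, -0.1143])]
135 [([270.0, 94.0], 3490, [0.6164, 0.1813]), ([109.0, 270.0], 15644, [0.4008, -0.0417]), ([264.0, 261.0], 2379, [0.6109, -0.0273]), ([258.0, 314.0], 1983, [0.6021, -0.114])]
```

View pics/w4.png

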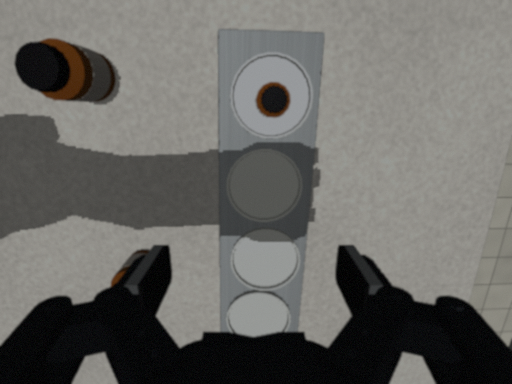

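carry_out(
  rows=[
    [[-0.034, -0.02, 0, 0], [-0.068, -0.04, 0, 0], [-0.102, -0.06, 0, 0], [-0.136, -0.08, 0, 0], [-0.17, -0.1, 0, 0], [-0.204, -0.12, 0.02, 0], [-0.238, -0.14, 0.04, 0], [-0.272, -0.16, 0.06, 0], [-0.306, -0.179, 0.08, 0], [-0.318, -0.179, 0.11, 0], [-0.318, -0.179, 0.125, 0], [-0.318, -0.179, 0.125, 0]],
  ],
)

```text
clock: 9.12
position: [0.4156, -0.2202, 0.1052]
tool_rot: [-3.137, -0.001, 1.57]
force: [-0.5, 0.6, 0.2]
grip_width: 0.0854
finger_force: 0.0
```

```bash
cat >> h.py <<'E'
def look(k,h,name):
    s=st();f=bot.grab_frame("wrist");cv2.imwrite("pics/%s.png"%name,f["pixels"][:,:,::-1])
    for r in bot.spot_point(f,k)[:3]: print(k,round(r["conf"],2),np.round(r["position"]),np.round(at(f,r["position"],h/2),4))
    for t in (12,20,30): print([b for b in blobs(f,-1,t,300,8000,h) if b[0][1]<300])
E
python3 -c '
from h import *
look("bottle_60_mid",.072,"w5")'
```

```text
t 9.12 p [ 0.4156 -0.2202  0.1052] rpy [-3.137e+00 -1.300e-03  1.570e+00] F [-0.5  0.6  0.2] w 0.0854 0.0
bottle_60_mid 0.64 [255. 213.] [ 0.4174 -0.2253  0.036 ]
[([256.0, 226.0], 1336, [0.4179, -0.2211])]
[([256.0, 226.0], 1490, [0.418, -0.2211])]
[([256.0, 226.0], 1563, [0.4179, -0.2209])]
```

View pics/w5.png

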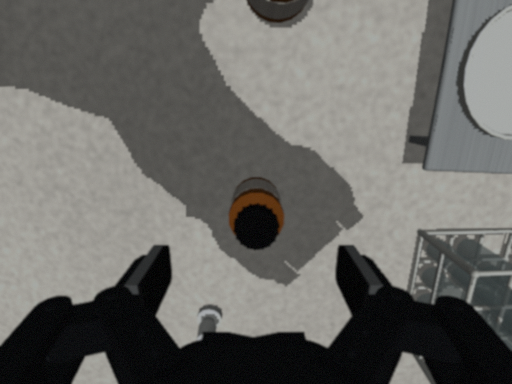

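carry_out(
  rows=[
    [[-0.002, 0.002, 0.03, 0], [-0.002, 0.002, 0.06, 0], [-0.002, 0.002, 0.08, 0], [-0.002, 0.002, 0.08, 0]],
  ],
)

```text
clock: 9.55
position: [0.4191, -0.2208, 0.0265]
tool_rot: [-3.14, -0.001, 1.574]
force: [-0.6, -0.1, 0.5]
grip_width: 0.0855
finger_force: 0.0
```

carry_out(
  rows=[
    [[0, 0, 0, 0], [0, 0, 0, 0], [0, 0, 0, 0], [0, 0, 0, 0], [0, 0, 0, 0], [0, 0, 0, 0], [0, 0, 0, 0]],
  ],
  grip=0.028,
  grip_force=35,
)

```text
clock: 10.13
position: [0.42, -0.2224, 0.0296]
tool_rot: [3.139, 0.0, 1.572]
force: [-2.3, 3.0, 20.3]
grip_width: 0.0407
finger_force: 32.7
```

carry_out(
  rows=[
    [[0, 0, -0.015, 0], [0, 0, -0.04, 0], [0, 0, -0.07, 0], [0.02, 0.01, -0.1, 0], [0.055, 0.03, -0.11, 0], [0.09, 0.05, -0.11, 0], [0.125, 0.07, -0.11, 0], [0.16, 0.09, -0.11, 0], [0.195, 0.11, -0.11, 0], [0.23, 0.135, -0.11, 0], [0.26, 0.16, -0.11, 0], [0.285, 0.18, -0.11, 0]],
  ],
)

```text
clock: 11.13
position: [0.6004, 0.0664, 0.1391]
tool_rot: [3.14, -0.001, 1.574]
force: [-0.1, -0.4, -1.5]
grip_width: 0.0406
finger_force: 36.6
```

carry_out(
  rows=[
    [[0.014, 0.009, 0, 0], [0.014, 0.009, 0, 0], [0.014, 0.009, 0, 0], [0.014, 0.009, 0, 0]],
  ],
)

```text
clock: 11.47
position: [0.6075, 0.076, 0.1386]
tool_rot: [3.141, 0.0, 1.571]
force: [-0.2, 0.1, -1.5]
grip_width: 0.0409
finger_force: 36.6
```

```bash
python3 - <<'E'
from h import *
s=st()
f=bot.grab_frame("wrist")
cv2.imwrite("pics/w6.png",f["pixels"][:,:,::-1])
for y in np.linspace(0,2*np.pi,24,endpoint=False):
    p=proj(f,(.609+.044*np.cos(y),.077+.044*np.sin(y),.047));cv2.circle(f["pixels"],tuple(int(v) for v in np.round(p)),1,(255,0,0),-1)
cv2.imwrite("pics/w6.png",f["pixels"][:,:,::-1])
E
```

```text
t 11.47 p [0.6075 0.076  0.1386] rpy [3.1415e+00 3.0000e-04 1.5707e+00] F [-0.2  0.1 -1.5] w 0.0409 36.5566349029541
```

View pics/w6.png

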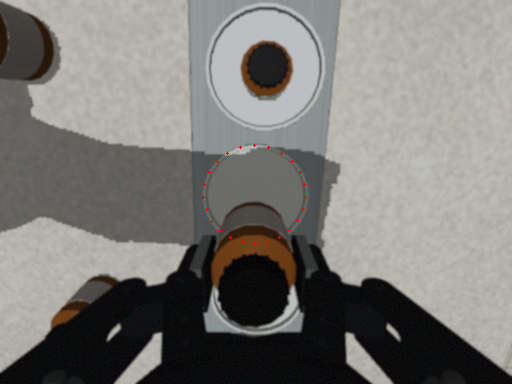

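carry_out(
  rows=[
    [[0.001, 0.0015, 0.025, 0], [0.001, 0.0015, 0.045, 0], [0.001, 0.0015, 0.057, 0], [0.001, 0.0015, 0.061, 0], [0.001, 0.0015, 0.063, 0], [0.001, 0.0015, 0.064, 0], [0.001, 0.0015, 0.065, 0], [0.001, 0.0015, 0.065, 0]],
  ],
)

```text
clock: 12.18
position: [0.6097, 0.0777, 0.0738]
tool_rot: [3.141, -0.0, 1.571]
force: [-0.4, -0.8, -0.7]
grip_width: 0.0408
finger_force: 36.6
```

carry_out(
  rows=[
    [[0, 0, 0.001, 0], [0, 0, 0.0015, 0], [0, 0, 0.002, 0], [0, 0, 0.002, 0], [0, 0, 0.002, 0]],
  ],
)

```text
clock: 12.6
position: [0.6098, 0.0779, 0.0727]
tool_rot: [3.14, -0.001, 1.571]
force: [-8.2, -0.2, 22.5]
grip_width: 0.0406
finger_force: 39.0
```

carry_out(
  rows=[
    [[0, 0, -0.001, 0], [0, 0, -0.001, 0]],
  ],
)

```text
clock: 12.77
position: [0.6097, 0.0779, 0.0728]
tool_rot: [3.141, -0.0, 1.571]
force: [-1.8, -0.0, 11.0]
grip_width: 0.0406
finger_force: 37.7
```

carry_out(
  rows=[
    [[0, 0, 0, 0], [0, 0, 0, 0], [0, 0, 0, 0], [0, 0, 0, 0], [0, 0, 0, 0]],
  ],
  grip=0.07,
)

```text
clock: 13.18
position: [0.6094, 0.0777, 0.072]
tool_rot: [-3.142, 0.0, 1.571]
force: [-0.0, -0.2, -0.1]
grip_width: 0.07
finger_force: 0.0
```

carry_out(
  rows=[
    [[0, 0, -0.02, 0], [0, 0, -0.05, 0], [0, 0, -0.085, 0], [0, 0, -0.12, 0], [-0.03, -0.02, -0.13, 0], [-0.06, -0.05, -0.13, 0], [-0.09, -0.085, -0.12, 0], [-0.12, -0.12, -0.11, 0], [-0.14, -0.15, -0.09, 0], [-0.142, -0.176, -0.07, 0], [-0.142, -0.176, -0.05, 0], [-0.142, -0.176, -0.05, 0]],
  ],
  grip=0.0854,
)

```text
clock: 14.18
position: [0.431, -0.0646, 0.1201]
tool_rot: [-3.138, -0.0, 1.57]
force: [0.2, -0.1, 0.3]
grip_width: 0.0853
finger_force: 0.0
```

```bash
python3 -c '
from h import *
look("bottle_120_mid",.086,"w7")'
```

```text
t 14.18 p [ 0.431  -0.0646  0.1201] rpy [-3.1379e+00 -2.0000e-04  1.5700e+00] F [ 0.2 -0.1  0.3] w 0.0853 0.0
bottle_120_mid 0.73 [255. 194.] [ 0.4331 -0.0566  0.043 ]
[([256.0, 208.0], 1960, [0.4336, -0.0532])]
[([256.0, 208.0], 2251, [0.4337, -0.0532])]
[([489.0, 24.0], 342, [0.5655, 0.0576]), ([256.0, 208.0], 2341, [0.4336, -0.0532])]
```

View pics/w7.png

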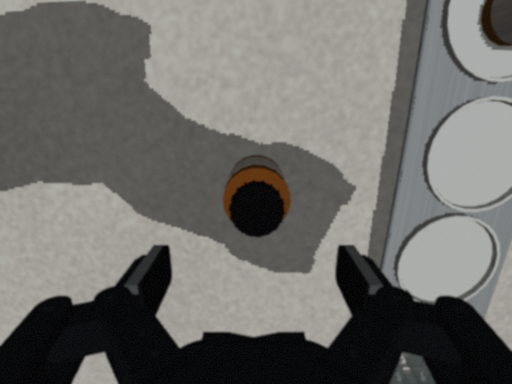

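carry_out(
  rows=[
    [[0.0105, 0.0025, 0.01, 0], [0.0105, 0.0025, 0.035, 0], [0.0105, 0.0025, 0.065, 0], [0.0105, 0.0025, 0.085, 0], [0.0105, 0.0025, 0.085, 0], [0.0105, 0.0025, 0.085, 0]],
  ],
)

```text
clock: 14.78
position: [0.4365, -0.0534, 0.0371]
tool_rot: [-3.141, -0.0, 1.572]
force: [0.3, 0.4, 1.2]
grip_width: 0.0854
finger_force: 0.0
```

carry_out(
  rows=[
    [[0, 0, 0, 0], [0, 0, 0, 0], [0, 0, 0, 0], [0, 0, 0, 0], [0, 0, 0, 0], [0, 0, 0, 0], [0, 0, 0, 0]],
  ],
  grip=0.037,
  grip_force=40,
)

```text
clock: 15.37
position: [0.4367, -0.0536, 0.0383]
tool_rot: [3.14, -0.001, 1.572]
force: [-2.8, 1.7, 19.3]
grip_width: 0.0499
finger_force: 37.9
```

carry_out(
  rows=[
    [[0, 0, -0.015, 0], [0, 0, -0.04, 0], [0, 0, -0.07, 0], [0.005, 0.02, -0.1, 0], [0.01, 0.05, -0.11, 0], [0.015, 0.08, -0.11, 0], [0.02, 0.11, -0.11, 0], [0.025, 0.14, -0.11, 0], [0.0295, 0.165, -0.11, 0], [0.0295, 0.1735, -0.11, 0], [0.0295, 0.1735, -0.11, 0], [0.0295, 0.1735, -0.11, 0]],
  ],
)

```text
clock: 16.37
position: [0.6088, -0.0245, 0.1472]
tool_rot: [-3.141, 0.0, 1.571]
force: [-0.3, -0.6, -1.9]
grip_width: 0.0497
finger_force: 43.5
```

```bash
cat >> h.py <<'E'
def ring(x,y,name):
    s=st();f=bot.grab_frame("wrist")
    for a in np.linspace(0,2*np.pi,24,endpoint=False):
        p=proj(f,(x+.044*np.cos(a),y+.044*np.sin(a),.047));cv2.circle(f["pixels"],tuple(int(v) for v in np.round(p)),1,(255,0,0),-1)
    cv2.imwrite("pics/%s.png"%name,f["pixels"][:,:,::-1])
E
python3 -c '
from h import *
ring(.610,-.024,"w8")'
```

```text
t 16.37 p [ 0.6088 -0.0245  0.1472] rpy [-3.1411e+00  4.0000e-04  1.5710e+00] F [-0.3 -0.6 -1.9] w 0.0497 43.48998427391052
```

View pics/w8.png

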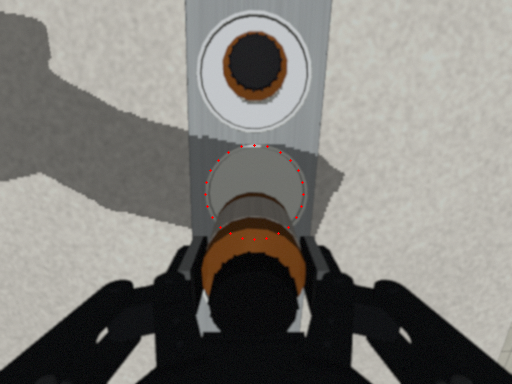

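carry_out(
  rows=[
    [[0, 0.001, 0.025, 0], [0, 0.001, 0.045, 0], [0, 0.001, 0.056, 0], [0, 0.001, 0.061, 0], [0, 0.001, 0.063, 0], [0, 0.001, 0.064, 0], [0, 0.001, 0.065, 0], [0, 0.001, 0.065, 0], [0, 0.001, 0.065, 0]],
  ],
)

```text
clock: 17.17
position: [0.6107, -0.0243, 0.0827]
tool_rot: [3.141, -0.0, 1.571]
force: [-0.3, 0.2, -2.2]
grip_width: 0.0496
finger_force: 43.5
```

carry_out(
  rows=[
    [[0, 0, 0.0005, 0], [0, 0, 0.001, 0], [0, 0, 0.0013, 0], [0, 0, 0.0015, 0], [0, 0, 0.0015, 0]],
  ],
)

```text
clock: 17.58
position: [0.6106, -0.0243, 0.0815]
tool_rot: [3.141, -0.0, 1.571]
force: [-4.7, 1.5, 13.2]
grip_width: 0.0495
finger_force: 45.0
```

carry_out(
  rows=[
    [[0, 0, 0, 0], [0, 0, 0, 0], [0, 0, 0, 0], [0, 0, 0, 0], [0, 0, 0, 0]],
  ],
  grip=0.078,
)

```text
clock: 18.0
position: [0.6104, -0.0243, 0.0805]
tool_rot: [-3.141, 0.0, 1.571]
force: [0.9, 0.2, -0.2]
grip_width: 0.0783
finger_force: 0.0
```

carry_out(
  rows=[
    [[0, 0, -0.02, 0], [0, 0, -0.05, 0], [0, 0, -0.085, 0], [0, 0, -0.12, 0], [0.02, -0.03, -0.13, 0], [0.045, -0.06, -0.13, 0], [0.075, -0.085, -0.13, 0], [0.105, -0.11, -0.12, 0], [0.135, -0.135, -0.11, 0], [0.165, -0.16, -0.09, 0], [0.195, -0.185, -0.08, 0], [0.222, -0.212, -0.07, 0]],
  ],
  grip=0.0854,
)

```text
clock: 19.0
position: [0.397, 0.199, 0.1501]
tool_rot: [3.141, -0.0, 1.571]
force: [1.4, 1.8, -0.2]
grip_width: 0.0852
finger_force: 0.0
```

carry_out(
  rows=[
    [[0, 0, 0, 0], [0, 0, 0, 0]],
  ],
)

```text
clock: 19.17
position: [0.397, 0.1991, 0.1503]
tool_rot: [-3.141, 0.0, 1.575]
force: [-0.1, -0.3, 0.8]
grip_width: 0.0852
finger_force: 0.0
```

```bash
python3 -c '
from h import *
look("bottle_200_mid",.1,"w9")'
```

```text
t 19.17 p [0.397  0.1991 0.1503] rpy [-3.1406e+00  3.0000e-04  1.5754e+00] F [-0.1 -0.3  0.8] w 0.0852 0.0
bottle_200_mid 0.54 [473. 324.] [0.6361 0.0534 0.05  ]
[([477.0, 40.0], 2621, [0.5372, 0.3168]), ([252.0, 200.0], 2462, [0.3967, 0.2106])]
[([477.0, 39.0], 2835, [0.5371, 0.3172]), ([252.0, 200.0], 2679, [0.3966, 0.2107])]
[([477.0, 38.0], 3197, [0.537, 0.3182]), ([252.0, 200.0], 2766, [0.3966, 0.2108])]
```

View pics/w9.png

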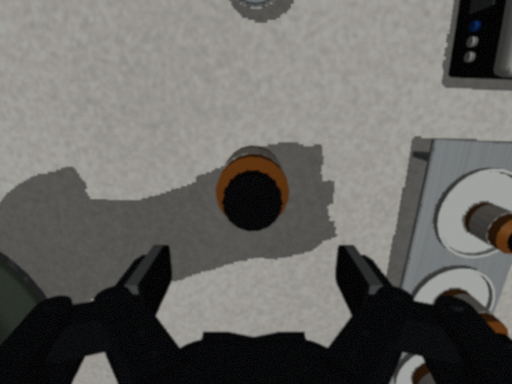

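carry_out(
  rows=[
    [[0.0115, 0, 0.01, 0], [0.0115, 0, 0.03, 0], [0.0115, 0, 0.06, 0], [0.0115, 0, 0.09, 0], [0.0115, 0, 0.106, 0], [0.0115, 0, 0.106, 0], [0.0115, 0, 0.106, 0]],
  ],
)

```text
clock: 19.85
position: [0.3991, 0.2079, 0.0447]
tool_rot: [-3.141, 0.001, 1.569]
force: [-0.9, 0.3, 0.7]
grip_width: 0.0854
finger_force: 0.0
```

carry_out(
  rows=[
    [[0, 0, 0, 0], [0, 0, 0, 0], [0, 0, 0, 0], [0, 0, 0, 0], [0, 0, 0, 0], [0, 0, 0, 0]],
  ],
  grip=0.045,
  grip_force=50,
)

```text
clock: 20.35
position: [0.3988, 0.2094, 0.046]
tool_rot: [3.14, -0.001, 1.571]
force: [-3.4, -2.4, 18.1]
grip_width: 0.0588
finger_force: 49.5
```

carry_out(
  rows=[
    [[0, 0, -0.015, 0], [0, 0, -0.04, 0], [0, 0, -0.07, 0], [-0.025, 0.005, -0.095, 0], [-0.06, 0.01, -0.11, 0], [-0.098, 0.015, -0.11, 0], [-0.136, 0.02, -0.11, 0], [-0.174, 0.025, -0.11, 0], [-0.212, 0.03, -0.11, 0], [-0.25, 0.035, -0.11, 0], [-0.285, 0.045, -0.11, 0], [-0.31, 0.06, -0.11, 0]],
  ],
)

```text
clock: 21.35
position: [0.4578, -0.104, 0.1557]
tool_rot: [3.141, -0.0, 1.569]
force: [0.5, 0.5, -2.8]
grip_width: 0.0582
finger_force: 56.7
```

carry_out(
  rows=[
    [[-0.012, 0.03, 0, 0], [-0.0185, 0.06, 0, 0], [-0.0185, 0.09, 0, 0], [-0.0185, 0.12, 0, 0], [-0.0185, 0.14, 0, 0], [-0.0185, 0.143, 0, 0], [-0.0185, 0.143, 0, 0], [-0.0185, 0.143, 0, 0]],
  ],
)

```text
clock: 22.02
position: [0.6008, -0.1193, 0.155]
tool_rot: [-3.141, 0.0, 1.571]
force: [-1.2, 0.1, -3.3]
grip_width: 0.0583
finger_force: 56.6
```

```bash
python3 -c '
from h import *
ring(.602,-.119,"w10")'
```

```text
t 22.02 p [ 0.6008 -0.1193  0.155 ] rpy [-3.1413e+00  2.0000e-04  1.5712e+00] F [-1.2  0.1 -3.3] w 0.0583 56.621965169906616
```

View pics/w10.png

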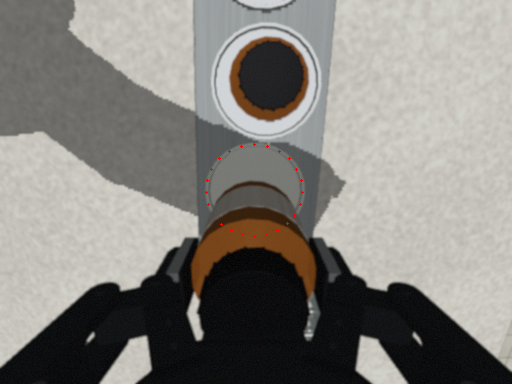

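carry_out(
  rows=[
    [[0.0005, 0.001, 0.025, 0], [0.0005, 0.001, 0.045, 0], [0.0005, 0.001, 0.056, 0], [0.0005, 0.001, 0.061, 0], [0.0005, 0.001, 0.063, 0], [0.0005, 0.001, 0.064, 0], [0.0005, 0.001, 0.065, 0], [0.0005, 0.001, 0.065, 0], [0.0005, 0.001, 0.065, 0]],
  ],
)

```text
clock: 22.82
position: [0.6028, -0.1188, 0.0902]
tool_rot: [3.141, 0.0, 1.571]
force: [-0.5, -0.5, -2.8]
grip_width: 0.0582
finger_force: 56.8
```

carry_out(
  rows=[
    [[0, 0, 0.0005, 0], [0, 0, 0.001, 0], [0, 0, 0.0013, 0], [0, 0, 0.0015, 0], [0, 0, 0.0015, 0]],
  ],
)

```text
clock: 23.23
position: [0.6028, -0.1189, 0.0891]
tool_rot: [3.141, -0.0, 1.571]
force: [-4.9, 1.7, 14.1]
grip_width: 0.0586
finger_force: 58.5
```

Contact. Release, retreat up, then back off towards the robot for a final check.

carry_out(
  rows=[
    [[0, 0, 0, 0], [0, 0, 0, 0], [0, 0, 0, 0], [0, 0, 0, 0], [0, 0, 0, 0]],
  ],
  grip=0.0854,
)

```text
clock: 23.65
position: [0.6025, -0.1188, 0.0881]
tool_rot: [-3.142, 0.0, 1.571]
force: [-0.3, -0.2, -0.1]
grip_width: 0.0854
finger_force: 0.0
```

carry_out(
  rows=[
    [[0, 0, -0.015, 0], [0, 0, -0.04, 0], [0, 0, -0.07, 0], [0, 0, -0.1, 0], [0, 0, -0.13, 0], [0, 0, -0.16, 0], [0, -0.03, -0.19, 0], [0, -0.05, -0.2, 0], [0, -0.05, -0.2, 0]],
  ],
)

```text
clock: 24.4
position: [0.5505, -0.1199, 0.2911]
tool_rot: [3.138, -0.001, 1.569]
force: [-0.8, -0.5, 0.1]
grip_width: 0.0854
finger_force: 0.0
```

```bash
python3 - <<'E'
from h import *
st()
D={"bottle_30_mid":(.616,.178),"bottle_60_mid":(.609,.077),"bottle_120_mid":(.61,-.024),"bottle_200_mid":(.602,-.119)}
for n in("wrist","scene"):
    f=bot.grab_frame(n)
    cv2.imwrite("pics/f_%s.png"%n,f["pixels"][:,:,::-1])
    for k,d in D.items():
        for r in bot.spot_point(f,k)[:1]: print(n,k,round(r["conf"],2),np.round(at(f,r["position"],.043+Z[k])[:2]-d,4))
    for h in (.058,.072,.086,.1): print(h,[b for b in blobs(f,-1,30,150,3500,.043+h) if b[2][0]>.5])
a=cv2.imread("pics/f_wrist.png")[:330,120:400];b=cv2.imread("pics/f_scene.png")[80:300,100:400]
b=cv2.resize(b,(450,330));cv2.imwrite("pics/f.png",np.hstack([a,b]))
E
```

```text
t 24.4 p [ 0.5505 -0.1199  0.2911] rpy [ 3.1384e+00 -7.0000e-04  1.5693e+00] F [-0.8 -0.5  0.1] w 0.0854 0.0
wrist bottle_120_mid 0.93 [-0.0005 -0.0006]
wrist bottle_200_mid 0.67 [ 0.0013 -0.0037]
0.058 [([310.0, 90.0], 1051, [0.615, -0.0262]), ([301.0, 180.0], 1301, [0.6087, -0.1288])]
0.072 [([310.0, 90.0], 1051, [0.6123, -0.027]), ([301.0, 180.0], 1301, [0.6063, -0.1253])]
0.086 [([310.0, 90.0], 1051, [0.6096, -0.0277]), ([301.0, 180.0], 1301, [0.6039, -0.1217])]
0.1 [([310.0, 90.0], 1051, [0.6069, -0.0285]), ([301.0, 180.0], 1301, [0.6014, -0.1181])]
scene bottle_30_mid 0.76 [-0.0039  0.0048]
scene bottle_60_mid 0.85 [-0.0036 -0.0088]
scene bottle_120_mid 0.98 [ 0.0065 -0.0078]
scene bottle_200_mid 0.77 [-0.0031 -0.0024]
0.058 [([375.0, 160.0], 675, [0.6877, 0.3431]), ([361.0, 181.0], 876, [0.7123, 0.2455]), ([261.0, 206.0], 175, [0.599, -0.0176]), ([229.0, 221.0], 286, [0.582, -0.1073]), ([421.0, 275.0], 367, [0.9709, 0.0993]), ([469.0, 289.0], 1334, [1.0549, 0.1436])]
0.072 [([375.0, 160.0], 675, [0.6949, 0.3267]), ([361.0, 181.0], 876, [0.719, 0.2311]), ([261.0, 206.0], 175, [0.6079, -0.0267]), ([229.0, 221.0], 286, [0.5913, -0.1146]), ([421.0, 275.0], 367, [0.9723, 0.0878]), ([469.0, 289.0], 1334, [1.0546, 0.1312])]
0.086 [([375.0, 160.0], 675, [0.702, 0.3102]), ([361.0, 181.0], 876, [0.7256, 0.2166]), ([261.0, 206.0], 175, [0.6169, -0.0358]), ([229.0, 221.0], 286, [0.6007, -0.1218]), ([421.0, 275.0], 367, [0.9737, 0.0763]), ([469.0, 289.0], 1334, [1.0543, 0.1188])]
0.1 [([375.0, 160.0], 675, [0.7092, 0.2938]), ([361.0, 181.0], 876, [0.7323, 0.2022]), ([261.0, 206.0], 175, [0.6259, -0.045]), ([229.0, 221.0], 286, [0.61, -0.1291]), ([421.0, 275.0], 367, [0.9751, 0.0649]), ([469.0, 289.0], 1334, [1.054, 0.1064])]
```

View pics/f.png

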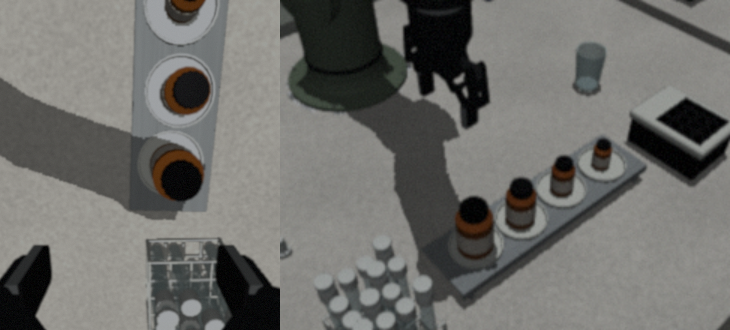

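The final view shows all four bottles upright in their dishes, rising away from the heater. The rack is untouched and the gripper is clear.

```bash
python3 -c '
from h import *
print(bot.job_done())'
```

```text
the job is handed in; nothing more can be done
None
```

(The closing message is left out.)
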